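# Weigh a grinding wheel on the sprung hook

## Task

Take the green grinding wheel out of the rack and hang it by its bore on the sprung hook of the weighing stand. Lower it slowly so that the hook dips and takes the whole weight while you still hold the wheel; only then let go, without dropping it, jerking it, letting it bounce or pulling the hook down to its end stop, and keep clear until it hangs still for the reading. Do not push on the stand with the gripper, and leave everything else where it is.

Things in the scene. Friction and masses are not known exactly. Their poses are not given: they have to be found in the camera images.
- wheel_green: Green abrasive wheel, 124 mm diameter, 20 mm thick, flat parallel faces, a 32 mm through bore in the middle with a thin steel ring round its mouth. Stands upright in one of the three rack slots. Origin at the centre of the bore; own x axis = the wheel's axis (horizontal), own z up at the start. Mass unknown, between 0.2 and 0.9 kg.
- rack: Fixed wooden rack, 250 x 130 mm, three slots 80 mm apart along its own x axis, origin under its centre. Slot floors are 12 mm above the table, slots 23 mm wide, with a wall each side to 48 mm above the table. A wheel in a slot has its axis along the rack's x and its centre 73 mm above the table; lift it straight up 50 mm or more to clear the walls.
- stand: Fixed weighing stand: base 130x150x16 mm, dark 38 mm tube to 90 mm high, white scale plate 25 to 75 mm to +y, 23 to 29 mm to +x, 215 mm high. Origin under the tube. A plunger with orange head carries the hook: a level yellow 10 mm bar along the stand's -x, centre line 210 mm high when empty, ending 123 mm from the tube axis in an upturned tip 13 mm above the centre line. Nothing rises higher over the bar.
- hook_seat (a point): Seat on the hook: top of the bar, 90 mm from the tube axis, 215 mm high when empty; moves with the hook. Axes as the stand: -x points along the bar to the upturned tip, which begins 23 mm away; a 15 mm diameter collar lies 20 to 37 mm away on the tube side. The top of a hanging wheel's bore touches here, so its centre is about 16 mm below.
- sprung_hook (a joint): Dip of the hook, m: 0 = empty, end stop at 0.115. It starts to move at about 0.4 N, then dips 1 mm per 0.08 N (spring 80 N/m), lightly damped: bobs 1 to 2 s if disturbed. A red pointer shows it on ticks 10 mm apart. Delicate: it must never move faster than 0.08 m/s up or down nor be loaded over 14 N. The green wheel makes it dip between 20 and 105 mm.
- wheel_white: White wheel of the same size in another slot; leave it.
- wheel_brown: Brown wheel of the same size in another slot; leave it.
- flange: Loose steel flange, 80 mm diameter, 30 mm high, origin under its centre; leave it.
- spray_can: Can, 58 mm diameter, 170 mm high, origin under its centre; leave it.
- mug: Blue mug, 80 mm diameter, 90 mm high, origin under its centre; leave it.
- dressing_stone: Grey stone bar 100 x 25 x 25 mm lying on the table, origin under its centre; leave it.
- spanner: Steel spanner lying on the table; leave it.
- logbook: Closed pad 200 x 150 x 12 mm, origin under its centre; leave it.

How it is judged:
On the way, in this order (a step that is already met when the one before it is completed fails the run):
1. the green wheel is lifted clear of the rack (height (world z) of wheel_green above 0.13 m), for 0.1 s.
2. the hook is dipped by the green wheel in its seat while the fingers still hold the wheel (x of wheel_green in the frame of hook_seat between -0.017 and 0.017 m and y of wheel_green in the frame of hook_seat between -0.012 and 0.012 m and z of wheel_green in the frame of hook_seat between -0.024 and -0.008 m and value of joint sprung_hook above 0.008 m and contact force between the fingers and wheel_green above 0.5 N), for 0.2 s.
At the end, for the whole second after the job is handed in: The green wheel hangs free and still on the hook: centre within 17 mm of the seat along the bar, 12 mm across, 8 to 24 mm below; axis within 0.25 rad of the bar, 0.17 rad of level; hook dipped 8 to 110 mm; hook under 0.01 m/s, wheel under 0.02 m/s and 0.3 rad/s (x of wheel_green in the frame of hook_seat between -0.017 and 0.017 m and y of wheel_green in the frame of hook_seat between -0.012 and 0.012 m and z of wheel_green in the frame of hook_seat between -0.024 and -0.008 m and value of joint sprung_hook between 0.008 and 0.11 m and velocity of joint sprung_hook between -0.01 and 0.01 m/s and linear speed of wheel_green below 0.02 m/s and angular speed of wheel_green below 0.3 rad/s and angle between the x axis of wheel_green and the x axis of stand, either way round below 0.25 rad and angle between wheel_green's own x axis and vertical above 1.4 rad and contact force between the fingers and wheel_green below 0.05 N); the robot touches nothing.
It fails at once if the hook is jerked, dropped on or let spring: it moves faster than 0.08 m/s up or down (velocity of joint sprung_hook above 0.08 m/s or velocity of joint sprung_hook below -0.08 m/s).
It fails at once if the hook is pulled down to its end stop (dip over 112 mm) (value of joint sprung_hook above 0.112 m).
It fails at once if the wheel presses on the stand with more than 14 N (contact force between wheel_green and stand above 14 N).
It fails at once if the fingers push on the stand or its hook with more than 4 N (contact force between the fingers and stand above 4 N).
It fails at once if another thing on the bench or in the rack is moved more than 25 mm (distance of any of wheel_white, wheel_brown, flange, spray_can, mug, dressing_stone, spanner, logbook from where it was at the start of the episode above 0.025 m).
It also fails if it takes over 64 s, if anything falls off the work surface, if the arm or the gripper's body presses on something with over 40 N, if the wrist force passes 120 N, or if a joint passes its speed limit or range.

## Robot

A 6-joint arm with a two-finger parallel gripper is mounted at the origin on the work surface. World frame = base frame: x ahead of the robot, y to its left, z up, the work surface at z = 0. Lengths are in m, angles in rad, forces in N, time in s.
With the tool pointing down it reaches from about 0.35 to 0.85 m from the base axis. Payload 8.1 kg.
Tool frame: the origin (TCP) lies at the very end of the fingers, on their centre line; the grasp point (between the pads) lies 19 mm behind it; z points along the fingers, y is the direction in which the jaws open and shut (so a half turn about z gives the same grasp; the last joint's range is limited). The gripper opens to 93 mm and grips with 3 to 60 N. Pads are 15 mm wide; open, the fingers measure 128 mm over their backs; the gripper's body (75 mm by 188 mm) begins 65 mm behind the grasp point.
Start: joints at [-1.285, 0.13, 1.488, -0, 1.523, -0.085], TCP at [0.217, -0.559, 0.219] pointing down, gripper open.
Joint ranges: [-2.96, 2.96], [-0.89, 2.26], [0.02, 2.5], [-1.34, 4.48], [0, 2.73], [-2.66, 2.66]. Speed limits (rad/s): [2.39, 2.39, 2.79, 3.14, 3.14, 3.14].

## Interface

Orientations are given as a rotation vector (axis times angle).
In Python, from plant import robot gives the robot as it stands.
- The arm moves only by the shell command python3 -m inch 'ROWS' [FORCE]. ROWS is JSON, a list that holds one entry, the list of rows, each a list of 7 numbers: the shift along the tool's x, y, z in cm, then the turn, a rotation vector about the tool's x, y, z in degrees, then the gripper command: -1 is fully open, 1 is shut, values between are in proportion. A call has 1 to 5 rows; each row shifts and turns the commanded pose from where the row before left it, along the tool's axes as they then stand; what a row does not reach is not made up. A row lasts 1/10 s, in which the tool goes at most 50 mm and 8.59 degrees, less where a joint would pass 70% of its speed; a pose out of reach is approached as far as the arm can. A call with a gripper value outside its range is refused whole. The fingers move at their own pace and stop on an object; FORCE is the grip in N (left out, the last holds). Time passes only in rows, so rows that do not move let the fingers close. It gives the time, the measured TCP pose, the force and the opening at its end, in the units of the state.
- robot.read_state(): the state, without advancing time (a new reading comes with each control period).
- robot.read_camera(name): name is "side" or "top"; returns a dict with "image" (384x512x3 uint8, blue, green, red), "K" (3x3 intrinsics, pixels), "distortion" ([k1, k2, p1, p2, k3] as OpenCV has them; the pictures are not rectified), "R" (3x3) and "t" (3): a world point X has camera coordinates R X + t. Camera axes: x right, y down, z forward; pixel columns grow to the right and rows downward; lengths in m; the calibration is good to about 2 mm. A picture is of the moment at which its call begins. There is no depth.
- robot.close_job(): hands the job in, once; it reports no verdict.
The state is a dict: "t": time; "q": joint angles; "dq": joint speeds; "joint_torque": joint torques, N m; "tool_pos": TCP position; "orientation": TCP orientation; "force": force on the tool from outside, world axes, zero at the start; "wrist_torque": the same for the moment, N m; "opening": finger opening in m.
Only numpy, scipy, OpenCV 4.12 (cv2) and the standard library are available. Lean on these libraries where they do the work, as an engineer would, in place of code of your own. Each camera call takes 0.05 s, during which the arm holds its last target. There are 200 camera calls.

## Working session

There is one attempt and no reset: what is moved stays moved. The work goes in short steps, Python scripts to look and compute and a shell command to move; the robot and the scene stay as the last step left them, time stands still between calls to the robot, and variables do not carry over. Pictures are saved under pics/ and viewed, about 8 in all and at most 12, crops included, and the job is handed in when it is done.

```bash
ls; mkdir -p pics
python3 - <<'E'
from plant import robot
import cv2
print(robot.read_state())
for n in("side","top"):
    c=robot.read_camera(n); cv2.imwrite(f"pics/{n}0.png",c["image"]); print(n,c["K"],c["distortion"],c["R"],c["t"])
E
```

```text
pics
{'t': 0.0, 'q': array([-1.28539926e+00,  1.31161439e-01,  1.48930119e+00, -3.32304231e-05,
        1.52302360e+00, -8.53877025e-02]), 'dq': array([-0.00096704, -0.00099683, -0.00093121,  0.00058719,  0.00078062,
        0.00106869]), 'joint_torque': array([ 6.86650146e-04, -5.59847260e+01, -4.91764283e+01,  7.67987408e-02,
        3.58427502e-02, -1.72081386e-04]), 'tool_pos': array([ 0.21725669, -0.55864893,  0.21757528]), 'orientation': array([-3.08590926e+00, -5.78752513e-01,  3.48626495e-04]), 'force': array([ 0.22579542,  0.39134458, -0.37722319]), 'wrist_torque': array([0.03860372, 0.01029627, 0.05845612]), 'opening': 0.09284703170384373}
side [[473.40891969   0.         258.61075521]
 [  0.         473.40891969 191.56955756]
 [  0.           0.           1.        ]] [-0.19526109  0.          0.          0.          0.        ] [[ 0.89246826 -0.45107723 -0.00545338]
 [-0.24987322 -0.48424367 -0.83849356]
 [ 0.37558459  0.74969154 -0.54488422]] [-0.55400984  0.24530654  1.34471461]
top [[384.65881083   0.         257.03707349]
 [  0.         384.65881083 189.07995365]
 [  0.           0.           1.        ]] [-0.01729625  0.          0.          0.          0.        ] [[ 0.01969947 -0.99963728 -0.01836424]
 [-0.98633406 -0.01642564 -0.16393692]
 [ 0.16357582  0.02134275 -0.98629987]] [-0.05617967  0.5853965   1.30946808]
```

View pics/side0.png

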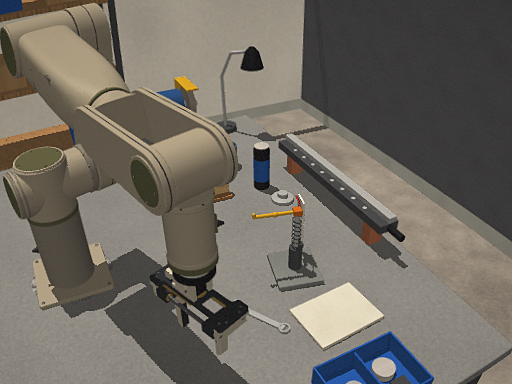

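View pics/top0.png

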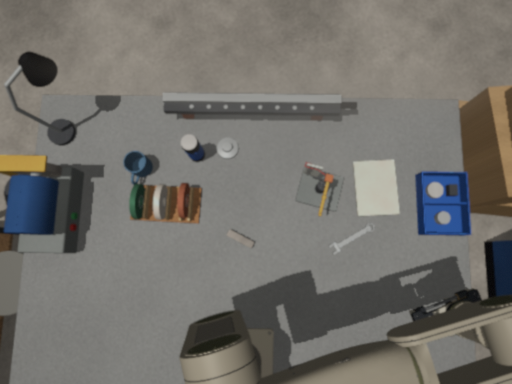

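The side view shows the stand at about (296,225), with the yellow bar from (253,216) to (300,211); the arm hides the rack. The top view shows the green wheel in the leftmost slot at (137,201), the mug above it at (138,163), and the stand at (322,188) with its bar pointing towards the robot.

```bash
cat > h.py <<'E'
import numpy as np, cv2
from plant import robot
def cam(n): return robot.read_camera(n)
def ray(c,uv):
    p=cv2.undistortPoints(np.array([[uv]],float),c["K"],np.array(c["distortion"]))[0,0]
    R=np.array(c["R"]); o=-R.T@c["t"]; d=R.T@np.array([*p,1]); return o,d/np.linalg.norm(d)
def plane(c,uv,z):
    o,d=ray(c,uv); return o+d*(z-o[2])/d[2]
def tri(c1,a,c2,b):
    o,d=ray(c1,a);p,e=ray(c2,b)
    s=np.linalg.lstsq(np.c_[d,-e],p-o,rcond=None)[0]; x,y=o+s[0]*d,p+s[1]*e
    return (x+y)/2,np.linalg.norm(x-y)
def proj(c,X):
    return cv2.projectPoints(np.array(X,float).reshape(-1,3),cv2.Rodrigues(np.array(c["R"]))[0],np.array(c["t"]),c["K"],np.array(c["distortion"]))[0][:,0]
def mask(c,lo,hi,roi):
    m=cv2.inRange(cv2.cvtColor(c["image"],cv2.COLOR_BGR2HSV),lo,hi); u0,v0,u1,v1=roi
    z=np.zeros_like(m); z[v0:v1,u0:u1]=m[v0:v1,u0:u1]
    n,l,s,ce=cv2.connectedComponentsWithStats(z)
    if n<2: return z
    return np.uint8(l==1+np.argmax(s[1:,4]))*255
def px(m): v,u=np.nonzero(m); return np.c_[u,v].astype(float)
E
python3 - <<'E'
from h import *
t,s=cam("top"),cam("side")
g=px(mask(t,(40,60,20),(90,255,255),(110,170,160,230)))
r=cv2.minAreaRect(g.astype(np.float32)); print("green",len(g),g.min(0),g.max(0),r, plane(t,r[0],.073),plane(t,r[0],.135))
for n,c,roi in(("top",t,(290,150,350,225)),("side",s,(240,180,320,300))):
    for k,lo,hi in(("yel",(16,120,100),(32,255,255)),("org",(5,150,120),(14,255,255)),("red",(0,150,100),(4,255,255))):
        p=px(mask(c,lo,hi,roi)); 
        if len(p): print(n,k,len(p),p.min(0),p.max(0),p.mean(0),cv2.minAreaRect(p.astype(np.float32)), p[p[:,1]==p[:,1].max()].mean(0),p[p[:,0]==p[:,0].min()].mean(0))
print("rack in side",proj(s,[plane(t,r[0],.073)]))
a=cv2.resize(t["image"][145:235,110:350],None,fx=3.3,fy=3.3,interpolation=cv2.INTER_CUBIC)
b=cv2.resize(s["image"][180:300,230:350],None,fx=4,fy=4,interpolation=cv2.INTER_CUBIC)
h=np.zeros((600,800,3),np.uint8); b=b[:300,:]; h[:a.shape[0],:a.shape[1]]=a; h[300:600,:480]=b; cv2.imwrite("pics/z1.png",h)
E
```

```text
green 368 [130. 183.] [143. 218.] ((136.0662841796875, 200.55393981933594), (12.751823425292969, 34.93715286254883), 5.440331935882568) [0.53478133 0.37306145 0.073     ] [0.52673431 0.35193543 0.135     ]
top yel 97 [319. 182.] [328. 214.] [323.59793814 196.63917526] ((323.1470642089844, 197.91177368164062), (3.6380343437194824, 33.22737503051758), 14.03624439239502) [319.5 214. ] [319.  212.5]
top org 1 [327. 179.] [327. 179.] [327. 179.] ((327.0, 179.0), (0.0, 0.0), 0.0) [327. 179.] [327. 179.]
side yel 170 [252. 210.] [293. 218.] [272.04117647 214.10588235] ((272.5065612792969, 214.08056640625), (5.468539714813232, 41.35078430175781), 85.36454010009766) [255.5 218. ] [252. 215.]
side org 46 [292. 206.] [301. 211.] [296.93478261 208.80434783] ((296.5, 208.5), (5.0, 9.0), 90.0) [297.5 211. ] [292. 208.]
side red 8 [296. 196.] [299. 202.] [297.25 198.75] ((297.5, 199.00001525878906), (6.708203315734863, 0.8944271206855774), 63.43495178222656) [299. 202.] [296.  196.5]
rack in side [[193.84865348 157.21522989]]
```

View pics/z1.png

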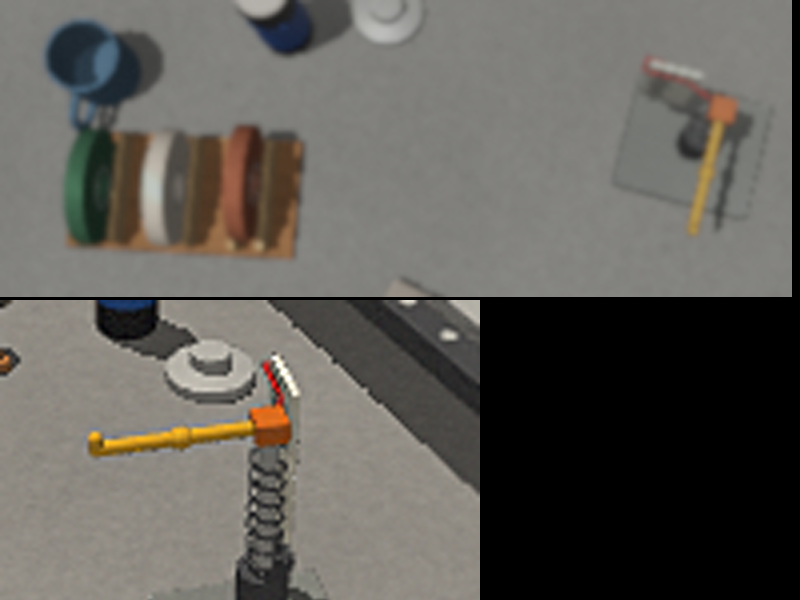

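```bash
python3 - <<'E'
from h import *
t,s=cam("top"),cam("side")
pt=px(mask(t,(16,120,100),(32,255,255),(290,150,350,225))); ps=px(mask(s,(16,120,100),(32,255,255),(240,180,320,300)))
N=[]
for c,p in((t,pt[pt[:,1]<210]),(s,ps[(ps[:,0]>260)])):
    vx,vy,x,y=cv2.fitLine(p.astype(np.float32),cv2.DIST_L2,0,.01,.01).ravel()
    o,d=ray(c,(x-15*vx,y-15*vy));_,e=ray(c,(x+15*vx,y+15*vy)); n=np.cross(d,e);n/=np.linalg.norm(n);N.append((n,n@o)); print((x,y),(vx,vy))
u=np.cross(N[0][0],N[1][0]);u/=np.linalg.norm(u)
P=np.linalg.lstsq(np.array([n for n,_ in N]+[[1,0,0]]),np.array([b for _,b in N]+[.5]),rcond=None)[0]
print("bar pt@x=.5",P,"dir",u, "yaw",np.degrees(np.arctan2(u[1],u[0])))
for n,c,v in(("tip top",t,(319.5,214.5)),("tip side",s,(252,215)),("collar side",s,(275.5,213.8)),("org top",t,(326.8,178)),("org side",s,(297,208.7))):
    o,d=ray(c,v); k=np.linalg.lstsq(np.c_[d,-u],P-o,rcond=None)[0]; print(n,P+k[1]*u,"plane.21",plane(c,v,.21))
E
for i in 1; do python3 -m inch '[[[0,0,-3.6,0,0,4.24,-0.1],[0,0,-3.6,0,0,4.24,-0.1],[0,0,-3.6,0,0,4.24,-0.1],[0,0,-3.6,0,0,4.24,-0.1],[0,0,-3.6,0,0,4.24,-0.1]]]' 20; done
for i in 1 2 3 4 5; do python3 -m inch '[[[1.25,-3.7,0,0,0,0,-0.1],[1.25,-3.7,0,0,0,0,-0.1],[1.25,-3.7,0,0,0,0,-0.1],[1.25,-3.7,0,0,0,0,-0.1],[1.25,-3.7,0,0,0,0,-0.1]]]';done
```

```text
(np.float32(324.0814), np.float32(194.68605)) (np.float32(0.24011625), np.float32(-0.97074413))
(np.float32(276.77274), np.float32(213.59091)) (np.float32(0.9907085), np.float32(-0.13600248))
bar pt@x=.5 [ 0.5        -0.24493994  0.20896396] dir [ 9.69751786e-01 -2.44093027e-01 -2.60328594e-04] yaw -14.128241272464331
tip top [ 0.48409556 -0.24093668  0.20896823] plane.21 [ 0.48377315 -0.2417125   0.21      ]
tip side [ 0.48201296 -0.24041248  0.20896879] plane.21 [ 0.48460045 -0.23361801  0.21      ]
collar side [ 0.5425365  -0.25564666  0.20895254] plane.21 [ 0.5417743  -0.25704022  0.21      ]
org top [ 0.59720561 -0.26940724  0.20893786] plane.21 [ 0.59792264 -0.26511704  0.21      ]
org side [ 0.60042028 -0.27021639  0.208937  ] plane.21 [ 0.60381707 -0.26292036  0.21      ]
t: 0.8
tool_pos: [0.2174, -0.559, 0.4001]
orientation: [3.142, -0.004, 0.0]
force: [-0.5, 0.1, 0.8]
opening: 0.0578
t: 1.3
tool_pos: [0.28, -0.3727, 0.3986]
orientation: [3.141, 0.001, 0.0]
force: [0.1, 0.4, -0.3]
opening: 0.0513
t: 1.8
tool_pos: [0.3423, -0.1876, 0.3988]
orientation: [3.141, 0.001, 0.001]
force: [0.9, 0.4, -0.1]
opening: 0.0513
t: 2.3
tool_pos: [0.4046, -0.0024, 0.3989]
orientation: [3.141, 0.001, 0.001]
force: [1.0, 0.7, -0.0]
opening: 0.0514
t: 2.8
tool_pos: [0.467, 0.1827, 0.3987]
orientation: [-3.142, -0.002, -0.001]
force: [0.6, -0.4, -0.3]
opening: 0.051
t: 3.3
tool_pos: [0.5294, 0.3676, 0.3985]
orientation: [3.142, 0.001, 0.0]
force: [0.8, -0.1, 0.2]
opening: 0.0512
```

Run:
```python
from h import *
t,s=cam("top"),cam("side")
b=cv2.resize(s["image"][90:220,120:280],None,fx=5,fy=4.6,interpolation=cv2.INTER_CUBIC)[:600]
cv2.imwrite("pics/z2.png",b)
g=mask(s,(40,60,20),(90,255,255),(150,110,250,210)); p=px(g); print(len(p),p.min(0),p.max(0),cv2.fitEllipse(cv2.convexHull(p.astype(np.int32))) if len(p)>20 else 0)
```

```text
340 [179. 143.] [209. 168.] ((193.95230102539062, 157.02157592773438), (27.588918685913086, 31.696857452392578), 56.88835525512695)
```

View pics/z2.png

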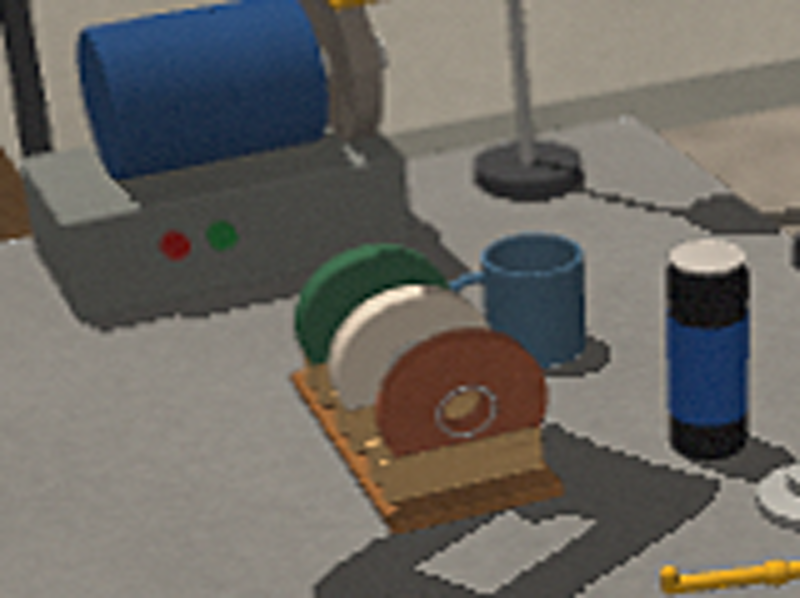

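Run:
```python
from h import *
t,s=cam("top"),cam("side")
hsv=cv2.cvtColor(t["image"],cv2.COLOR_BGR2HSV)
for r in(190,195,200,205,210): print(r,[tuple(int(x) for x in hsv[r,u]) for u in range(127,146)])
# rack front edge from top image
m=cv2.inRange(hsv,(5,70,40),(22,255,255)); m[:,:125]=0;m[:,207:]=0;m[:175]=0;m[235:]=0
b=np.array([(u,np.nonzero(m[:,u])[0].max()) for u in range(134,200) if m[:,u].any()],np.float32)
vx,vy,x,y=cv2.fitLine(b,cv2.DIST_HUBER,0,.01,.01).ravel(); print("edge",vx,vy,x,y)
A,B=plane(t,(x-30*vx,y-30*vy),.02),plane(t,(x+30*vx,y+30*vy),.02); print(A,B,"yaw of edge",np.degrees(np.arctan2((A-B)[0],(A-B)[1])))
hs=cv2.cvtColor(s["image"],cv2.COLOR_BGR2HSV)
for u in(182,186,190,194,198): print("side col",u,[tuple(int(x) for x in hs[v,u]) for v in range(140,158)])
```

```text
190 [(30, 8, 133), (30, 6, 132), (30, 8, 130), (54, 10, 125), (66, 32, 111), (70, 74, 96), (71, 95, 91), (71, 96, 90), (71, 97, 79), (71, 104, 59), (72, 109, 42), (74, 103, 37), (71, 110, 37), (71, 113, 36), (71, 110, 37), (72, 103, 37), (65, 81, 38), (35, 69, 48), (20, 97, 76)]
195 [(23, 8, 133), (30, 8, 132), (56, 14, 126), (68, 50, 113), (72, 88, 104), (71, 96, 101), (71, 95, 99), (71, 99, 88), (72, 105, 61), (72, 103, 42), (72, 106, 36), (74, 106, 36), (74, 98, 39), (71, 64, 44), (70, 50, 46), (69, 59, 43), (47, 52, 44), (22, 92, 69), (18, 105, 95)]
200 [(30, 8, 128), (51, 14, 126), (69, 45, 120), (70, 83, 117), (71, 94, 117), (71, 95, 116), (71, 96, 112), (70, 97, 100), (72, 102, 65), (71, 97, 42), (71, 94, 38), (71, 60, 47), (70, 54, 57), (71, 87, 56), (71, 90, 54), (69, 64, 56), (38, 46, 61), (20, 87, 79), (17, 104, 93)]
205 [(30, 8, 130), (50, 12, 125), (68, 42, 116), (70, 82, 109), (71, 93, 107), (71, 94, 108), (71, 95, 107), (71, 99, 95), (71, 104, 59), (73, 110, 37), (73, 81, 38), (71, 62, 45), (73, 58, 53), (71, 70, 51), (70, 62, 49), (47, 42, 54), (21, 82, 75), (18, 100,
[... 1123 characters left out ...]
3, 79), (71, 94, 54), (71, 86, 62), (66, 86, 62), (70, 105, 61), (71, 105, 61), (67, 95, 62), (65, 95, 59), (68, 98, 60), (72, 135, 51), (43, 50, 91)]
side col 194 [(40, 11, 69), (23, 15, 69), (10, 21, 72), (68, 88, 99), (69, 110, 114), (70, 110, 93), (68, 104, 64), (71, 86, 59), (73, 99, 62), (68, 93, 63), (68, 107, 62), (69, 79, 61), (71, 105, 61), (70, 141, 47), (40, 41, 93), (18, 48, 240), (19, 39, 240), (20, 41, 241)]
side col 198 [(30, 14, 71), (30, 11, 70), (4, 24, 73), (69, 91, 98), (69, 110, 111), (68, 97, 76), (69, 86, 59), (67, 94, 60), (71, 98, 65), (68, 85, 66), (69, 112, 59), (74, 123, 54), (64, 72, 60), (17, 50, 244), (19, 40, 245), (16, 51, 227), (17, 53, 143), (16, 48, 118)]
```

Run:
```python
from h import *
from scipy.optimize import least_squares
t,s=cam("top"),cam("side")
for r in(198,200,202,204): print(r,plane(t,(129.1,r),.135),plane(t,(134.75,r),.135))
hsv=cv2.cvtColor(t["image"],cv2.COLOR_BGR2HSV);hs=cv2.cvtColor(s["image"],cv2.COLOR_BGR2HSV)
V=hs[:,:,2].astype(float)
pts=[]
for u in range(182,203):
    g=[v for v in range(138,160) if 55<hs[v,u,0]<85 and hs[v,u,1]>60]
    k=g[0]+int(np.argmax(V[g[0]:g[0]+5,u]))
    th=(V[k,u]+60)/2
    for v in range(k,k+7):
        if V[v,u]>=th>V[v+1,u]: pts.append((u,v+(V[v,u]-th)/(V[v,u]-V[v+1,u])));break
print(np.round(pts,1).tolist())
a=np.array([np.sin(.032),np.cos(.032),0]);e=np.array([np.cos(.032),-np.sin(.032),0])
for y0 in(.338,.342,.346):
    P0=np.array([.53,y0,0]); Q=[]
    for p in pts:
        o,d=ray(s,p);X=o+d*((P0-o)@a)/(d@a);Q.append(((X-P0)@e,X[2]))
    Q=np.array(Q); f=lambda c:np.hypot(Q[:,0]-c[0],Q[:,1]-c[1])-.062
    r=least_squares(f,[0,.07],loss='soft_l1',f_scale=.001); c=P0+e*r.x[0]; print(y0,"near face centre",c,r.x[1],"rms",np.sqrt(np.mean(r.fun**2)),"wheel centre",c+.01*a)
g=px(mask(t,(40,60,20),(90,255,255),(110,170,160,230)))
for v in(182.5,218.5): print(plane(t,(134,v),.073))
```

```text
198 [0.53485075 0.3758402  0.135     ] [0.53517867 0.35694371 0.135     ]
200 [0.52817332 0.37534293 0.135     ] [0.5285039  0.35646296 0.135     ]
202 [0.52150735 0.37484693 0.135     ] [0.52184059 0.35598341 0.135     ]
204 [0.51485279 0.37435217 0.135     ] [0.51518867 0.35550507 0.135     ]
[[182.0, 153.8], [183.0, 152.2], [184.0, 150.9], [185.0, 149.9], [186.0, 149.1], [187.0, 148.3], [188.0, 147.6], [189.0, 147.2], [190.0, 146.7], [191.0, 146.2], [192.0, 145.8], [193.0, 145.5], [194.0, 145.2], [195.0, 144.9], [196.0, 144.8], [197.0, 144.8], [198.0, 144.8], [199.0, 144.7], [200.0, 145.0], [201.0, 144.9], [202.0, 145.5]]
0.338 near face centre [0.52869095 0.3380419  0.        ] 0.07994049895485092 rms 0.0003183888230986214 wheel centre [0.52901089 0.34803678 0.        ]
0.342 near face centre [0.52993612 0.34200204 0.        ] 0.0778233392429273 rms 0.0003182653539920557 wheel centre [0.53025606 0.35199693 0.        ]
0.346 near face centre [0.53118122 0.34596219 0.        ] 0.07570629439289636 rms 0.00031875142449186845 wheel centre [0.53150116 0.35595707 0.        ]
[0.59830668 0.38492133 0.073     ]
[0.47235205 0.37581374 0.073     ]
```

```bash
python3 -m inch '[[[0.56,0.16,2,0,0,1.8,-0.1],[0,0,3,0,0,0,-0.1],[0,0,3,0,0,0,-0.1],[0,0,3,0,0,0,-0.1],[0,0,3,0,0,0,-0.1]]]'
python3 -m inch '[[[0,0,3,0,0,0,-0.1],[0,0,3,0,0,0,-0.1],[0,0,2,0,0,0,-0.1],[0,0,1,0,0,0,-0.1],[0,0,0,0,0,0,-0.1]]]'
python3 - <<'E'
from h import *
t,s=cam("top"),cam("side")
a=cv2.resize(t["image"][150:240,80:210],None,fx=4,fy=4,interpolation=cv2.INTER_CUBIC)
b=cv2.resize(s["image"][90:180,130:260],None,fx=4,fy=2.6,interpolation=cv2.INTER_CUBIC)
cv2.imwrite("pics/z3.png",np.vstack([a,b])[:600])
E
```

```text
t: 4.1
tool_pos: [0.5351, 0.3631, 0.2592]
orientation: [-3.14, 0.051, -0.004]
force: [0.6, 0.5, -0.5]
opening: 0.0511
t: 4.6
tool_pos: [0.5343, 0.3632, 0.1681]
orientation: [3.14, -0.05, -0.002]
force: [-0.9, 0.2, 0.0]
opening: 0.0513
```

View pics/z3.png

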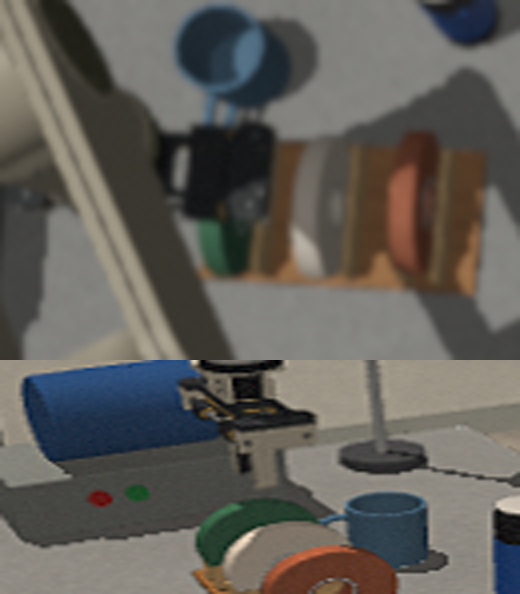

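The gripper sits over the green wheel with one finger on each side. I'll centre it, descend and grip.

```bash
python3 -m inch '[[[0.08,-0.25,1.5,0,0,0,-0.1],[0,0,1.5,0,0,0,-0.1],[0,0,1.5,0,0,0,-0.1],[0,0,1,0,0,0,-0.1],[0,0,0.6,0,0,0,-0.1]]]'
python3 -m inch '[[[0,0,0,0,0,0,0.3],[0,0,0,0,0,0,0.4],[0,0,0,0,0,0,0.5],[0,0,0,0,0,0,0.6],[0,0,0,0,0,0,0.7]]]' 35
python3 -m inch '[[[0,0,0,0,0,0,1],[0,0,0,0,0,0,1],[0,0,0,0,0,0,1],[0,0,0,0,0,0,1],[0,0,0,0,0,0,1]]]' 35
```

```text
t: 5.2
tool_pos: [0.5347, 0.3664, 0.1052]
orientation: [3.14, -0.048, -0.004]
force: [0.1, 0.2, -0.4]
opening: 0.0513
t: 5.7
tool_pos: [0.5361, 0.3671, 0.1084]
orientation: [-3.141, 0.048, -0.002]
force: [-0.4, 0.3, 1.6]
opening: 0.0198
t: 6.2
tool_pos: [0.5361, 0.3672, 0.1084]
orientation: [-3.141, 0.048, -0.002]
force: [-1.0, 1.0, 5.6]
opening: 0.0199
```

```bash
python3 -m inch '[[[0,0,-0.5,0,0,0,1],[0,0,-1,0,0,0,1],[0,0,-1.5,0,0,0,1],[0,0,-2,0,0,0,1],[0,0,-2.5,0,0,0,1]]]' 
python3 -m inch '[[[0,0,-3,0,0,0,1],[0,0,-3,0,0,0,1],[0,0,-3,0,0,0,1],[0,0,-3,0,0,0,1],[0,0,-3,0,0,0,1]]]' 
python3 -m inch '[[[0,0,-2,0,0,0,1],[0,0,-1,0,0,0,1],[0,0,0,0,0,0,1],[0,0,0,0,0,0,1],[0,0,0,0,0,0,1]]]'
python3 - <<'E'
from h import *
F=[]
for i in range(6):
    t=cam("top"); F.append(robot.read_state()["force"])
s=cam("side");print(np.mean(F,0),robot.read_state()["tool_pos"],robot.read_state()["wrist_torque"])
b=s["image"][60:190,120:280]
cv2.imwrite("pics/z4.png",cv2.resize(b,None,fx=4,fy=4,interpolation=cv2.INTER_CUBIC))
E
```

```text
t: 6.7
tool_pos: [0.5351, 0.3665, 0.1832]
orientation: [3.14, -0.048, -0.002]
force: [0.7, 0.9, -4.2]
opening: 0.0199
t: 7.2
tool_pos: [0.5354, 0.3668, 0.3351]
orientation: [-3.141, 0.048, -0.001]
force: [0.4, 0.0, -3.9]
opening: 0.0199
t: 7.7
tool_pos: [0.5352, 0.3666, 0.3606]
orientation: [3.14, -0.048, -0.004]
force: [0.5, 0.7, -4.2]
opening: 0.0196
[ 0.11463309 -0.12129504 -3.59124036] [0.53561545 0.36686109 0.36230661] [ 0.07762053 -0.04163528  0.04200384]
```

View pics/z4.png

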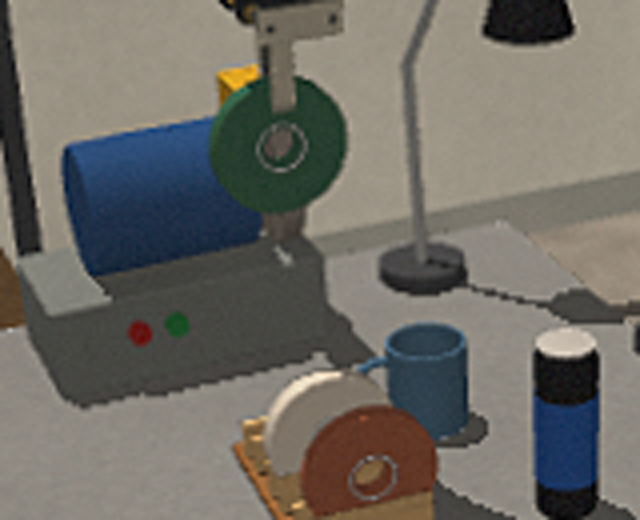

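The green wheel is gripped at the top of its rim, clear of the rack. Its ring centre is near pixel (190.5,96.8), and it weighs about 4 N, so I expect a dip of about 45 mm. Next I turn it to match the bar and carry it to a point in front of the tip.

```bash
python3 - <<'E'
from h import *
s=cam("side"); st=robot.read_state()
o,d=ray(s,(190.5,96.75)); a=np.array([np.sin(.032),np.cos(.032),0]); P=st["tool_pos"]-.01*a
X=o+d*((P-o)@a)/(d@a); print("wheel near-face centre",X,"below TCP",st["tool_pos"][2]-X[2])
E
python3 -m inch '[[[0,0,0,0,0,-7.7,1],[0,0,0,0,0,-7.8,1],[0,0,0,0,0,-7.8,1],[0,0,0,0,0,-7.8,1],[0,0,0,0,0,-7.8,1]]]'
python3 -m inch '[[[0,0,0,0,0,-7.7,1],[0,0,0,0,0,-7.8,1],[0,0,0,0,0,-7.8,1],[0,0,0,0,0,-7.8,1],[0,0,0,0,0,-7.7,1]]]'
python3 -m inch '[[[-1,0,0,0,0,0,1],[-2,0.3,0,0,0,0,1],[-3,0.3,0,0,0,0,1],[-3,0.3,0,0,0,0,1],[-3,0.3,0,0,0,0,1]]]'
python3 -m inch '[[[-3,0.3,0,0,0,0,1],[-3,0.3,0,0,0,0,1],[-3,0.3,0,0,0,0,1],[-3,0.3,0,0,0,0,1],[-3,0.3,0,0,0,0,1]]]'
python3 -m inch '[[[-3,0.3,0,0,0,0,1],[-3,0.3,0,0,0,0,1],[-3,0.3,0,0,0,0,1],[-3,0.3,0,0,0,0,1],[-3,0.3,0,0,0,0,1]]]'
python3 -m inch '[[[-3,0.3,0,0,0,0,1],[-3,0.3,0,0,0,0,1],[-3,0.3,0,0,0,0,1],[-3,0.3,0,0,0,0,1],[-3,0.1,0,0,0,0,1]]]'
python3 -m inch '[[[-2,0,0,0,0,0,1],[-1.2,0,0,0,0,0,1],[0,0,0,0,0,0,1],[0,0,0,0,0,0,1],[0,0,0,0,0,0,1]]]'
```

```text
wheel near-face centre [0.53585783 0.35688673 0.32276809] below TCP 0.03968325369896608
t: 8.6
tool_pos: [0.5357, 0.3669, 0.3627]
orientation: [-2.975, -1.009, -0.0]
force: [-0.4, 0.5, -3.5]
opening: 0.0196
t: 9.1
tool_pos: [0.5357, 0.3669, 0.3627]
orientation: [2.471, 1.94, 0.0]
force: [0.1, -0.6, -4.3]
opening: 0.0197
t: 9.6
tool_pos: [0.5177, 0.246, 0.3627]
orientation: [2.481, 1.927, 0.0]
force: [0.8, -1.3, -3.8]
opening: 0.0197
t: 10.1
tool_pos: [0.4956, 0.0968, 0.3628]
orientation: [2.481, 1.927, 0.001]
force: [1.0, -0.2, -2.7]
opening: 0.0197
t: 10.6
tool_pos: [0.4736, -0.0522, 0.3629]
orientation: [2.481, 1.926, 0.001]
force: [0.4, -0.2, -3.6]
opening: 0.0199
t: 11.1
tool_pos: [0.4497, -0.2008, 0.3628]
orientation: [2.481, 1.926, 0.0]
force: [0.8, 0.8, -3.0]
opening: 0.0198
t: 11.6
tool_pos: [0.4431, -0.2295, 0.3628]
orientation: [2.476, 1.933, 0.001]
force: [-0.7, -1.0, -3.4]
opening: 0.0201
```

```bash
python3 -m inch '[[[0,0,1,0,0,0,1],[0,0,2.4,0,0,0,1],[0,0,2.4,0,0,0,1],[0,0,2.4,0,0,0,1],[0,0,2,0,0,0,1]]]'
python3 -m inch '[[[0,0,1,0,0,0,1],[0,0,0,0,0,0,1],[0,0,0,0,0,0,1]]]'
python3 - <<'E'
from h import *
t,s=cam("top"),cam("side"); st=robot.read_state(); print(st["tool_pos"],st["force"])
a=cv2.resize(t["image"][150:240,270:390],None,fx=4,fy=3.2,interpolation=cv2.INTER_CUBIC)
b=cv2.resize(s["image"][150:260,200:320],None,fx=4,fy=2.8,interpolation=cv2.INTER_CUBIC)
cv2.imwrite("pics/z5.png",np.vstack([a,b])[:600])
W=st["tool_pos"]-[0,0,.0365]; u=np.array([.9698,-.2441,0])
print("pred wheel c side/top",proj(s,[W,W+.01*u,W-.01*u]),proj(t,[W]))
for n,c,roi in(("side",s,(200,150,320,270)),("top",t,(270,150,380,250))):
    m=mask(c,(40,60,20),(90,255,255),roi); p=px(m); print(n,len(p),p.min(0),p.max(0),cv2.fitEllipse(cv2.convexHull(p.astype(np.int32))))
    y=px(mask(c,(16,120,100),(32,255,255),roi)); print("yel",len(y),y.min(0),y.max(0))
E
```

```text
t: 12.1
tool_pos: [0.4425, -0.2293, 0.2583]
orientation: [-2.474, -1.933, 0.001]
force: [-0.3, 0.2, -2.9]
opening: 0.0197
t: 12.4
tool_pos: [0.4432, -0.2303, 0.2513]
orientation: [2.476, 1.933, 0.0]
force: [0.8, 0.3, -2.6]
opening: 0.0197
[ 0.44351642 -0.23072885  0.25212884] [-0.05642665 -0.21522511 -3.99601633]
pred wheel c side/top [[237.19308788 216.90946241]
 [240.99616818 216.39553658]
 [233.38051798 217.42408825]] [[316.21438557 227.50352437]]
side 463 [231. 194.] [245. 241.] ((238.28370666503906, 218.10926818847656), (13.159252166748047, 52.8846321105957), 173.84371948242188)
yel 182 [200. 184.] [225. 198.]Traceback (most recent call last):
  File "<stdin>", line 9, in <module>
    return umr_minimum(a, axis, None, out, keepdims, initial, where)
ValueError: zero-size array to reduction operation minimum which has no identity
```

View pics/z5.png

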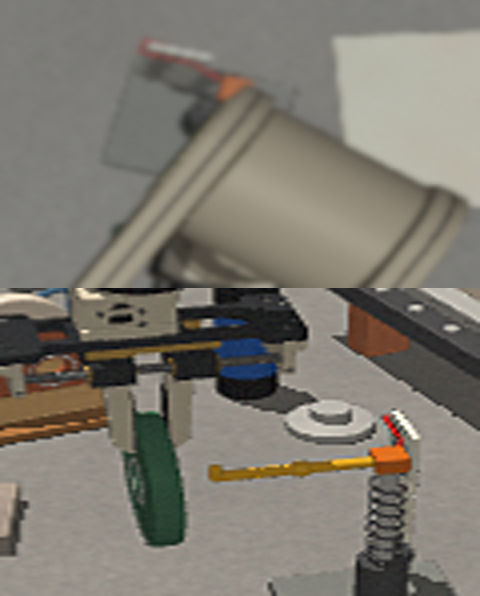

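Run:
```python
from h import *
s=cam("side"); st=robot.read_state(); u=np.array([.9698,-.2441,0]); v=np.array([.2441,.9698,0])
T=np.array([.4435,-.2303,.2515])
th=np.linspace(0,2*np.pi,181)
for d in(.0345,.0365,.039):
    C=T-[0,0,d]; P=np.vstack([C+k*u+.062*(np.cos(a)*v+np.sin(a)*np.array([0,0,1])) for k in(-.01,.01) for a in th])
    q=proj(s,P); print(d,q.min(0),q.max(0))
m=mask(s,(40,60,20),(90,255,255),(200,150,320,270)); p=px(m)
for r in(205,210,220,230,236): w=p[p[:,1]==r][:,0]; print(r,w.min(),w.max())
hs=cv2.cvtColor(s["image"],cv2.COLOR_BGR2HSV)
print([tuple(int(x) for x in hs[r,240]) for r in range(236,246)])
# seat recheck
y=px(mask(s,(16,120,100),(32,255,255),(246,195,320,230))); print("yel",y.min(0),y.max(0))
```

```text
0.0345 [229.11408343 192.0714286 ] [245.67355855 240.78243286]
0.0365 [229.14388722 192.72065441] [245.69051018 241.38744   ]
0.039 [229.18109697 193.53055727] [245.71166635 242.14204003]
205 234.0 242.0
210 231.0 243.0
220 236.0 244.0
230 234.0 245.0
236 236.0 245.0
[(72, 96, 69), (68, 96, 64), (72, 102, 65), (73, 104, 59), (68, 106, 58), (65, 87, 53), (27, 20, 127), (16, 21, 155), (17, 24, 151), (18, 22, 149)]
yel [252. 210.] [293. 218.]
```

```bash
python3 -m inch '[[[0,0.4,0,0,0,0,1],[0,0.8,0,0,0,0,1],[0,0.8,0,0,0,0,1],[0,0.8,0,0,0,0,1],[0,0.8,0,0,0,0,1]]]'
python3 -m inch '[[[0,0.8,0,0,0,0,1],[0,0.8,0,0,0,0,1],[0,0.8,0,0,0,0,1],[0,0.8,0,0,0,0,1],[0,0.4,0,0,0,0,1]]]'
python3 -m inch '[[[0,0.2,0,0,0,0,1],[0,0,0,0,0,0,1],[0,0,0,0,0,0,1]]]'
python3 - <<'E'
from h import *
F=[]
for i in range(5):
    cam("top"); F.append(robot.read_state()["force"])
s=cam("side"); st=robot.read_state(); print(st["tool_pos"],np.mean(F,0))
cv2.imwrite("pics/z6.png",cv2.resize(s["image"][150:270,210:330],None,fx=5,fy=5,interpolation=cv2.INTER_CUBIC))
E
```

```text
t: 13.05
tool_pos: [0.4786, -0.2393, 0.2505]
orientation: [-2.476, -1.933, 0.0]
force: [0.4, 0.7, -3.0]
opening: 0.0194
t: 13.55
tool_pos: [0.5134, -0.2481, 0.2505]
orientation: [-2.476, -1.933, -0.0]
force: [0.3, -0.6, -2.9]
opening: 0.0197
t: 13.85
tool_pos: [0.5145, -0.2484, 0.2506]
orientation: [-2.476, -1.933, 0.0]
force: [0.3, -1.3, -3.0]
opening: 0.0197
[ 0.5145235  -0.24840919  0.25074253] [-0.3569504   0.01897359 -3.72057274]
```

View pics/z6.png

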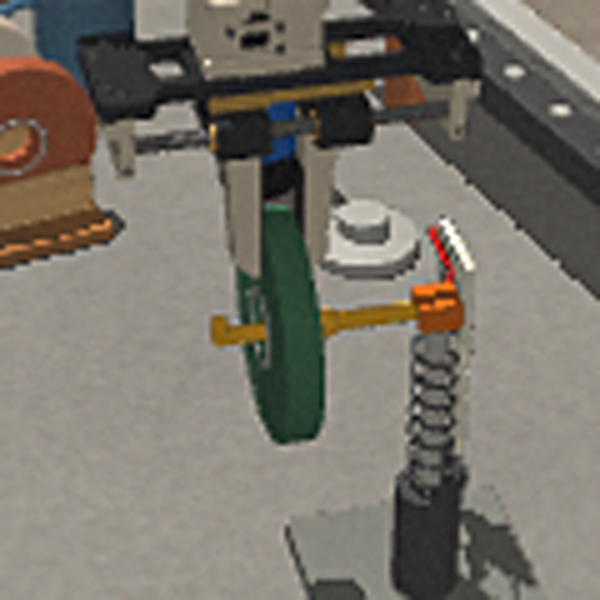

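The bar passes through the bore at about crop (255,330), and the hook head and pointer haven't moved. I'll lower slowly.

```bash
cat > f.py <<'E'
from h import *
F=[]
for i in range(8):
    s=cam("side"); F.append(robot.read_state()["force"])
st=robot.read_state(); print(np.round(st["tool_pos"],4),"F",np.round(np.mean(F,0),2),"sd",np.round(np.std(F,0)[2],2))
p=px(mask(s,(5,150,100),(14,255,255),(285,180,320,300))); print("orange",len(p),p.mean(0),p.min(0),p.max(0))
import numpy as np
b=np.array([.598,-.2695,0]); v=p.mean(0)
# dip by matching row of the head (calibrated on the empty reading 208.8)
r=[proj(s,[b+[0,0,.21-k]])[0,1]-proj(s,[b+[0,0,.21]])[0,1] for k in np.arange(0,.11,.001)]
print("dip",np.interp(v[1]-208.8,r,np.arange(0,.11,.001)))
E
python3 -m inch '[[[0,0,0.2,0,0,0,1],[0,0,0.3,0,0,0,1],[0,0,0.3,0,0,0,1],[0,0,0.2,0,0,0,1],[0,0,0.2,0,0,0,1]]]'
python3 -m inch '[[[0,0,0.2,0,0,0,1],[0,0,0.2,0,0,0,1],[0,0,0.2,0,0,0,1],[0,0,0.2,0,0,0,1],[0,0,0.2,0,0,0,1]]]'
python3 f.py
python3 -m inch '[[[0,0,0.2,0,0,0,1],[0,0,0.2,0,0,0,1],[0,0,0.2,0,0,0,1],[0,0,0.2,0,0,0,1],[0,0,0.2,0,0,0,1]]]'
python3 f.py
```

```text
t: 14.65
tool_pos: [0.5145, -0.2484, 0.2383]
orientation: [-2.476, -1.933, 0.0]
force: [-0.0, -0.5, -2.6]
opening: 0.0199
t: 15.15
tool_pos: [0.5147, -0.2484, 0.2286]
orientation: [2.476, 1.933, 0.0]
force: [-1.4, 0.1, -2.8]
opening: 0.0195
[ 0.5147 -0.2484  0.2288] F [-0.21 -0.02 -2.65] sd 0.38
orange 78 [297.24358974 212.75641026] [292. 208.] [302. 217.]
dip 0.012923904623596192
t: 16.05
tool_pos: [0.5148, -0.2485, 0.2186]
orientation: [2.476, 1.933, 0.0]
force: [0.2, -1.2, -1.3]
opening: 0.0197
[ 0.5146 -0.2484  0.2187] F [ 0.43  0.04 -1.87] sd 0.33
orange 79 [296.89873418 215.6835443 ] [292. 211.] [301. 220.]
dip 0.02258332066645507
```

```bash
python3 -m inch '[[[0,0,0.2,0,0,0,1],[0,0,0.2,0,0,0,1],[0,0,0.2,0,0,0,1],[0,0,0.2,0,0,0,1],[0,0,0.2,0,0,0,1]]]'
python3 f.py
python3 -m inch '[[[0,0,0.2,0,0,0,1],[0,0,0.2,0,0,0,1],[0,0,0.2,0,0,0,1],[0,0,0.2,0,0,0,1],[0,0,0.1,0,0,0,1]]]'
python3 f.py;python3 f.py
```

```text
t: 16.95
tool_pos: [0.5146, -0.2484, 0.2085]
orientation: [2.477, 1.933, 0.0]
force: [-0.1, 0.0, -1.6]
opening: 0.0196
[ 0.5146 -0.2484  0.2088] F [ 0.24  0.34 -1.33] sd 0.54
orange 76 [296.80263158 218.88157895] [292. 214.] [301. 223.]
dip 0.03323354069077768
t: 17.85
tool_pos: [0.5147, -0.2484, 0.1994]
orientation: [-2.477, -1.933, -0.0]
force: [0.4, 0.4, -0.1]
opening: 0.0196
[ 0.5146 -0.2484  0.1997] F [-0.22 -0.07 -0.34] sd 0.41
orange 77 [296.7012987  221.66233766] [292. 217.] [301. 226.]
dip 0.04257802505596965
[ 0.5147 -0.2484  0.1997] F [ 0.08 -0.07 -0.74] sd 0.35
orange 78 [296.64102564 221.58974359] [292. 217.] [301. 226.]
dip 0.042333066536856305
```

```bash
python3 -m inch '[[[0,0,0.15,0,0,0,1],[0,0,0.15,0,0,0,1],[0,0,0.15,0,0,0,1],[0,0,0.1,0,0,0,1],[0,0,0,0,0,0,1]]]'
python3 f.py;python3 f.py; python3 f.py; python3 f.py
```

```text
t: 19.15
tool_pos: [0.5146, -0.2484, 0.194]
orientation: [-2.477, -1.933, -0.0]
force: [1.8, 0.1, -0.1]
opening: 0.0194
[ 0.5147 -0.2484  0.1942] F [0.15 0.07 0.21] sd 0.26
orange 79 [296.79746835 223.21518987] [292. 218.] [301. 228.]
dip 0.047830654916044685
[ 0.5146 -0.2484  0.1941] F [ 0.07 -0.12  0.25] sd 0.53
orange 78 [296.80769231 223.32051282] [292. 218.] [301. 228.]
dip 0.04818782866295357
[ 0.5146 -0.2484  0.1941] F [ 0.27  0.2  -0.04] sd 0.61
orange 77 [296.83116883 223.36363636] [292. 218.] [301. 228.]
dip 0.04833413287017467
[ 0.5146 -0.2484  0.1942] F [ 0.42 -0.27  0.19] sd 0.6
orange 79 [296.79746835 223.29113924] [292. 218.] [301. 228.]
dip 0.04808817362478149
```

```bash
python3 -m inch '[[[0,0,0,0,0,0,1],[0,0,0,0,0,0,1]]]' 15
python3 -m inch '[[[0,0,0,0,0,0,1],[0,0,0,0,0,0,1]]]' 6
python3 -m inch '[[[0,0,0,0,0,0,1],[0,0,0,0,0,0,1],[0,0,0,0,0,0,1],[0,0,0,0,0,0,1],[0,0,0,0,0,0,1]]]' 3
python3 f.py
python3 -m inch '[[[0,0,0,0,0,0,0.57],[0,0,0,0,0,0,0.56],[0,0,0,0,0,0,0.55],[0,0,0,0,0,0,0.54],[0,0,0,0,0,0,0.53]]]'
python3 -m inch '[[[0,0,0,0,0,0,0.51],[0,0,0,0,0,0,0.49],[0,0,0,0,0,0,0.47],[0,0,0,0,0,0,0.45],[0,0,0,0,0,0,0.43]]]'
python3 f.py
```

```text
t: 20.95
tool_pos: [0.5146, -0.2484, 0.1941]
orientation: [2.477, 1.933, 0.0]
force: [0.0, 0.4, 0.3]
opening: 0.02
t: 21.15
tool_pos: [0.5146, -0.2484, 0.1942]
orientation: [-2.477, -1.933, 0.0]
force: [1.1, -0.6, 0.0]
opening: 0.0202
t: 21.65
tool_pos: [0.5146, -0.2484, 0.1941]
orientation: [-2.477, -1.933, 0.0]
force: [1.0, -0.4, 1.8]
opening: 0.0199
[ 0.5146 -0.2484  0.1942] F [ 0.18 -0.12  0.27] sd 0.64
orange 77 [296.85714286 223.35064935] [292. 218.] [301. 228.]
dip 0.04829007214367562
t: 22.55
tool_pos: [0.5146, -0.2484, 0.1941]
orientation: [-2.476, -1.933, 0.0]
force: [0.3, 0.4, 0.3]
opening: 0.0218
t: 23.05
tool_pos: [0.5146, -0.2484, 0.1941]
orientation: [-2.477, -1.933, -0.0]
force: [0.3, 0.5, 0.0]
opening: 0.0261
[ 0.5146 -0.2484  0.1941] F [-0.07  0.23  0.05] sd 0.42
orange 72 [296.94444444 222.875     ] [292. 218.] [301. 227.]
dip 0.046677832754850955
```

```bash
python3 -m inch '[[[0,0,0,0,0,0,0.4],[0,0,0,0,0,0,0.35],[0,0,0,0,0,0,0.3],[0,0,0,0,0,0,0.25],[0,0,0,0,0,0,0.2]]]'
python3 -m inch '[[[0,0,0,0,0,0,0.1],[0,0,0,0,0,0,0],[0,0,0,0,0,0,0],[0,0,0,0,0,0,0]]]'
python3 f.py
python3 - <<'E'
from h import *
s=cam("side"); cv2.imwrite("pics/z7.png",cv2.resize(s["image"][150:270,210:330],None,fx=5,fy=5,interpolation=cv2.INTER_CUBIC))
E
```

```text
t: 23.95
tool_pos: [0.5146, -0.2484, 0.1941]
orientation: [2.477, 1.933, -0.0]
force: [-0.8, -0.2, -0.2]
opening: 0.0365
t: 24.35
tool_pos: [0.5146, -0.2484, 0.1941]
orientation: [2.477, 1.933, -0.0]
force: [0.0, -0.5, 0.0]
opening: 0.0463
[ 0.5146 -0.2484  0.1941] F [ 0.25 -0.03  0.02] sd 0.37
orange 70 [297.05714286 222.8       ] [292. 218.] [301. 227.]
dip 0.04642384085011237
```

View pics/z7.png

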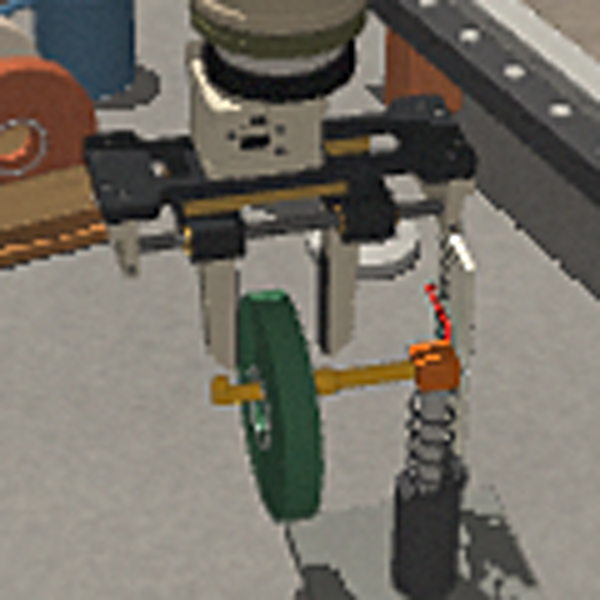

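The wheel hangs level on the bar at about crop (280,400), between the open fingers and not touching them. I'll withdraw straight up.

```bash
python3 -m inch '[[[0,0,-0.3,0,0,0,0],[0,0,-0.6,0,0,0,0],[0,0,-1,0,0,0,0],[0,0,-1,0,0,0,0],[0,0,-1,0,0,0,0]]]'
for i in 1 2; do python3 -m inch '[[[0,0,-2,0,0,0,0],[0,0,-2,0,0,0,0],[0,0,-2,0,0,0,0],[0,0,-2,0,0,0,0],[0,0,-2,0,0,0,0]]]'; done
for i in 1 2 3; do python3 -m inch '[[[0,0,0,0,0,0,0],[0,0,0,0,0,0,0],[0,0,0,0,0,0,0],[0,0,0,0,0,0,0],[0,0,0,0,0,0,0]]]'; done
python3 f.py
python3 - <<'E'
from h import *
for k in range(2):
    s=cam("side"); p=px(mask(s,(40,60,20),(90,255,255),(230,170,320,280))); y=px(mask(s,(16,120,100),(32,255,255),(240,195,330,270)))
    print(p.mean(0),p.min(0),p.max(0),y.min(0),y.max(0)); python=[cam("top") for _ in range(5)]
cv2.imwrite("pics/z8.png",s["image"])
S=np.array([.515,-.2487,.215-.046]);print("pred wheel c",proj(s,[S-[0,0,.016]]))
E
```

```text
t: 25.3
tool_pos: [0.5149, -0.2486, 0.2347]
orientation: [2.476, 1.932, 0.001]
force: [-0.4, -0.0, 1.5]
opening: 0.0464
t: 25.8
tool_pos: [0.5147, -0.2484, 0.3351]
orientation: [2.476, 1.932, 0.001]
force: [-0.1, -0.4, -0.3]
opening: 0.0463
t: 26.3
tool_pos: [0.5145, -0.2483, 0.435]
orientation: [2.476, 1.932, 0.001]
force: [0.7, -0.3, -0.1]
opening: 0.0466
t: 26.8
tool_pos: [0.5144, -0.2483, 0.4321]
orientation: [-2.475, -1.932, 0.001]
force: [1.1, -0.2, 0.0]
opening: 0.0467
t: 27.3
tool_pos: [0.5146, -0.2484, 0.4331]
orientation: [2.477, 1.933, 0.0]
force: [0.1, -0.3, -0.0]
opening: 0.0463
t: 27.8
tool_pos: [0.5146, -0.2484, 0.4331]
orientation: [2.477, 1.933, -0.0]
force: [-0.2, -0.4, 0.3]
opening: 0.0466
[ 0.5146 -0.2484  0.4331] F [-0.06  0.02  0.16] sd 0.56
orange 81 [296.66666667 222.66666667] [292. 218.] [301. 227.]
dip 0.04597232466767851
[266.02079395 230.55387524] [258. 208.] [274. 253.] [273. 222.] [292. 228.]
[265.99620493 230.5256167 ] [258. 208.] [274. 253.] [273. 222.] [292. 228.]
pred wheel c [[264.93179735 232.1064711 ]]
```

View pics/z8.png

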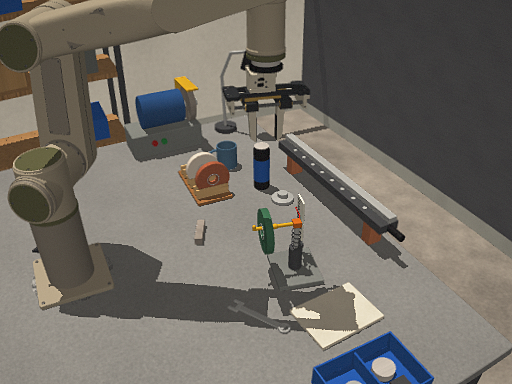

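The wheel hangs at (266,230) and is still, with no change between frames. The arm is well clear and everything else is in its place, so I'm handing in.

```bash
python3 -c "
from plant import robot
print(robot.close_job(),robot.read_state()['t'])"
```

```text
the job is handed in; nothing more can be done
the job is handed in; nothing more can be done
```

The green wheel is hanging on the sprung hook, and I handed the job in at about 28.7 s of the 64 s allowed; no verdict is reported.

**What I did:** I gripped the wheel across its faces at the top of the rim, lifted it out and turned it to match the bar. I threaded the bore over the upturned tip, then lowered it at about 20 mm/s. The wrist force fell from about -3.8 N to about 0 while I still held the wheel. I then eased the grip from 35 N to 3 N, opened the fingers slowly and withdrew straight up.

**Last checks:**
- **Hang:** the hook is dipped about 46 mm. The wheel hangs within a few mm of its predicted seat position.
- **Release:** opening the fingers moved the hook only about 1.5 mm.
- **Stillness:** the wheel's centre in the image shifted less than 0.03 px between two frames about 0.25 s apart.
- **Clearance:** the fingers were at a height of 0.43 m, with no real force on the wrist.
- **Other things:** everything else looks where it was, judged by eye from the last picture rather than measured.

**Doubtful readings:** the camera and the arm pose disagreed by 2–4 mm on the wheel's height in the grip. My dip estimate from the image may also be off by a few mm. Both are well inside the limits, and no check failed.

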